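Push the bobbin box home into its corner fence

ROBOT

A 6-joint arm with a two-finger parallel gripper is mounted at the origin on a cart in front of the work surface, level with it; the furniture and walls round the work are solid. World frame = base frame: x ahead of the robot, y to its left, z up, the work surface at z = 0. Lengths are in m, angles in degrees, forces in N, time in s.
With the tool pointing down it reaches from about 0.325 to 0.925 m from the base axis. Payload 3.1 kg.
Tool frame: the origin (TCP) lies midway between the tips of the shut fingers; the grasp point (between the pads) lies 19 mm behind it (env.grip_point_offset is the distance from the TCP to the grasp point, in m); z points along the fingers, y is the line along which they close (so a half turn about z gives the same grasp; the last joint's range is limited). The gripper opens to 85 mm and grips with 20 to 120 N. Pads are 22 mm wide; open, the fingers measure 114 mm over their backs; the gripper's body (76 mm by 85 mm) begins 54 mm behind the grasp point. The pads swing forward as they close: fully open they stand 13 mm farther back than shut.
Start: joints at [-75.585, 12.427, 92.441, -0, 75.132, -6.429], TCP at [0.222, -0.584, 0.231] pointing down, gripper open.
Joint ranges: [-157.48, 157.48], [-44.54, 120.13], [17.64, 146.25], [-64.5, 244.5], [7.68, 150.69], [-147.95, 147.95]. Speed limits (degrees/s): [159.86, 159.86, 180, 180, 180, 180].

INTERFACE

Orientations are given as [roll, pitch, yaw] about the fixed x, y, z axes, in that order (R = Rz(yaw) Ry(pitch) Rx(roll)).
In Python, from station import telemetry, vision, job, env gives the robot as it stands.
- The arm moves only by the tool move_arm, never from a script. Its argument "moves" is text: rows parted by semicolons, each of 5 numbers parted by spaces: the shift along the tool's x, y, z in cm, then the turn about the tool's z in rad, then the closure, from 0 (fully open) to 1 (shut). In form: dx dy dz yaw hand; .... A call has 1 to 20 rows; each row shifts and turns the commanded pose from where the row before left it, along the tool's axes as they then stand; what a row does not reach is not made up. A row lasts 1/10 s, in which the tool goes at most 50 mm and 8.59 degrees, less where a joint would pass 70% of its speed; a pose out of reach is approached as far as the arm can. A call is refused whole if a number of a shift passes 5 or a number of a turn 0.15, either way. A call with a gripper value outside its range is refused whole. The fingers move at their own pace and stop on an object; "newtons" is the grip in N (left out, the last holds). Time passes only in rows, so rows that do not move let the fingers close. It gives the time, the measured TCP pose, the force, the opening and the grip force at its end, in the units of the state.
- telemetry.get_obs(): the state, without advancing time (a new reading comes with each control period).
- vision.capture(name): name is "scene" or "top" or "wrist"; returns the picture (400x640x3 uint8, blue, green, red); there is no depth.
- vision.calibration(name): a dict with "fx", "fy", "cx", "cy" (pixels), "k1" (the pictures are not rectified: a ray, as slopes to the right and down, at radius r is drawn at 1 + k1 r^2 times it, then the intrinsics apply), "R" (3x3) and "t" (3): a world point X has camera coordinates R X + t; the wrist camera has in their place "tool_from_camera" (4x4, takes a point from camera to tool coordinates, whose origin is the TCP and whose axes are the flange's). Camera axes: x right, y down, z forward; pixel columns grow to the right and rows downward; lengths in m; the calibration is good to about 2 mm. A picture is of the moment at which its call begins: read the wrist's pose just before it. calibration takes no time and is no camera call.
- job.sign_off(): hands the job in; it is judged then, once.
The state is a dict: "t": time; "qpos": joint angles; "qvel": joint speeds; "joint_efforts": joint torques, N m; "eef_pos": TCP position; "eef_rot": TCP orientation; "contact_force": force on the tool from outside, world axes, zero at the start; "wrist_torque": the same for the moment, N m; "grip_width": finger opening in m; "gripper_force": force on a finger pad.
Only numpy, scipy, OpenCV 4.12 (cv2) and the standard library are available. Lean on these libraries where they do the work, as an engineer would, in place of code of your own. Each camera call takes 0.05 s, during which the arm holds its last target. There are 200 camera calls.

TASK

Push the clear bobbin box across the desk with your fingertips until it sits fully home in the wooden corner fence: its long back side flat against the long arm of the fence, and its right-hand end against the short arm. Only push it: it must stay down on the desk and not be lifted or tipped. Leave the tin, the tape measure and the thread spool where they are.

Things in the scene. Friction and masses are not known exactly. Their poses are not given: they have to be found in the camera images.
- bobbin_box: Flat clear plastic box of bobbins, lid shut and fixed, 58 mm (x) by 118 mm (y), 25 mm tall, upright sides, about 0.12 kg, loose; slides under about 1 N. Origin at the centre of its underside; own y along its length, +x towards its back side (the one for the long arm), z up. Starts in front of the fence, up to 25 degrees askew to it.
- corner_fence: Dark wooden L-shaped fence fixed to the desk, 18 mm high, arms 16 mm wide. Origin: inside corner of the L, at desk level. Long arm: from the corner 240 mm along own +y, inner face x = 0 looking to -x (to the robot). Short arm: 62 mm along own -x, inner face y = 0 looking to +y. The box, fully home, has its origin at x = -29, y = +59 mm in this frame, axes parallel to the fence's.
- pin_tin: Closed blue rectangular tin, 62 x 89 x 22 mm, loose; origin at the centre of its underside. A bystander: do not disturb.
- tape_measure: Round white tape measure, 55 x 68 x 18 mm, loose; origin at its underside near the centre. A bystander: do not disturb.
- thread_spool: White thread spool standing upright, 26 mm across, 48 mm tall, loose; origin at the centre of its underside. A bystander: do not disturb.
Mind the look-alikes: they are no part of the job. What is shaped like the bobbin_box but pink is not meant.

How it is judged (in metres and radians):
At the end, for the whole second after the job is handed in: The bobbin box lies flat and still on the desk in the corner of the fence, its back within 4 mm of the long arm, its end within 4 mm of the short arm, parallel to the fence within 0.05 rad (3 degrees); the tin, tape measure and spool are within 20 mm of where they stood (x of bobbin_box in the frame of corner_fence between -0.033 and -0.022 m and y of bobbin_box in the frame of corner_fence between 0.052 and 0.063 m and angle between the y axis of bobbin_box and the y axis of corner_fence, either way round below 0.05 rad and height (world z) of bobbin_box below 0.004 m and angle between bobbin_box's own z axis and vertical below 0.05 rad and linear speed of bobbin_box below 0.01 m/s and distance of each of pin_tin, tape_measure, thread_spool from where it was at the start of the episode below 0.02 m); the robot touches nothing.
It fails at once if the bobbin box is lifted off the desk (height (world z) of bobbin_box above 0.01 m).
It fails at once if the bobbin box is tipped (angle between bobbin_box's own z axis and vertical above 0.2 rad).
It fails at once if a bystander (tin, tape measure or spool) is moved (distance of any of pin_tin, tape_measure, thread_spool from where it was at the start of the episode above 0.02 m).
It also fails if it takes over 48 s, if anything falls off the work surface, if the arm or the gripper's body presses on something with over 40 N, if the wrist force passes 120 N, or if a joint passes its speed limit or range.

## Working session

There is one attempt and no reset: what is moved stays moved. The work goes in short steps, Python scripts to look and compute and a tool call to move; the robot and the scene stay as the last step left them, time stands still between calls to the robot, and variables do not carry over. Pictures are saved under pics/ and viewed, at most 10 in all, crops included, and the job is handed in when it is done.

Besides the shell and the picture viewer there is one more tool, called after "Emit:" as name(argument=value, ...), one argument or row to a line, values as JSON. move_arm: Moves the arm, as the interface text tells. Its arguments: {"type":"object","properties":{"moves":{"type":"string"},"newtons":{"type":"number"}},"required":["moves"]}

```bash
mkdir -p pics
cat > h.py <<'E'
import numpy as np, cv2
from station import telemetry, vision, job, env
from scipy.spatial.transform import Rotation as Ro
def ray(name,uv,obs=None):
    c=vision.calibration(name)
    K=np.array([[c['fx'],0,c['cx']],[0,c['fy'],c['cy']],[0,0,1.]])
    p=cv2.undistortPoints(np.array(uv,float).reshape(-1,1,2),K,np.array([c['k1'],0,0,0,0.])).reshape(-1,2)
    d=np.c_[p,np.ones(len(p))]
    if 'R' in c:
        R=np.array(c['R']);t=np.array(c['t']); return -R.T@t, d@R
    T=np.array(c['tool_from_camera']);Rt=Ro.from_euler('xyz',obs['eef_rot'],degrees=True).as_matrix()
    return Rt@T[:3,3]+np.array(obs['eef_pos']), d@(Rt@T[:3,:3]).T
def plane(name,uv,z,obs=None):
    o,d=ray(name,uv,obs); return o+d*((z-o[2])/d[:,2])[:,None]
E
python3 - <<'E'
from h import *
print(telemetry.get_obs())
for n in('scene','top'):
    cv2.imwrite(f'pics/{n}0.png',vision.capture(n)); print(vision.calibration(n))
E
```

```text
{'t': 0.0, 'qpos': array([-7.55856234e+01,  1.24790785e+01,  9.25299955e+01, -1.34743759e-03,
        7.51337291e+01, -6.42643608e+00]), 'qvel': array([-0.03896434, -0.04214556, -0.06836509, -0.06898511, -0.02468437,
        0.05477454]), 'joint_efforts': array([ 1.93447668e-03, -3.96841300e+01, -3.03855872e+01, -1.70682267e-05,
        9.82915662e-03, -8.40363299e-06]), 'eef_pos': array([ 0.2221839 , -0.58327615,  0.22992935]), 'eef_rot': array([-1.79857949e+02, -1.46902799e-02,  2.08411418e+01]), 'contact_force': array([ 0.85812976,  0.38225029, -0.09888708]), 'wrist_torque': array([-0.0045504 , -0.00780944, -0.00847779]), 'gripper_force': 0.0, 'grip_width': 0.08516646635193197}
{'fx': 379.9844136965519, 'fy': 379.9844136965519, 'cx': 315.309757107308, 'cy': 197.72701183659265, 'k1': 0.001010609755380761, 'R': array([[-0.76765743, -0.64085804, -0.00174152],
       [-0.26756736,  0.32297484, -0.90779676],
       [ 0.58233132, -0.69641096, -0.41940673]]), 't': array([0.42984529, 0.20638997, 0.53548505])}
{'fx': 516.3839116016877, 'fy': 516.3839116016877, 'cx': 318.3811257853165, 'cy': 202.52686004590623, 'k1': -0.173985162345953, 'R': array([[-0.06508418, -0.99786997,  0.00442382],
       [-0.97601485,  0.06273452, -0.20846916],
       [ 0.20774758, -0.01788576, -0.97801894]]), 't': array([-0.03333889,  0.56604038,  1.25342424])}
```

View pics/top0.png

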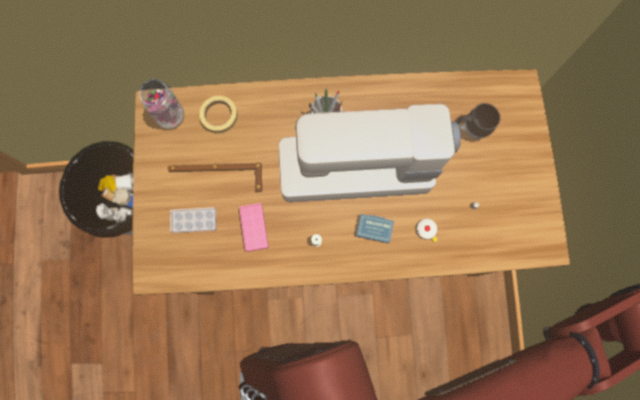

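View pics/scene0.png

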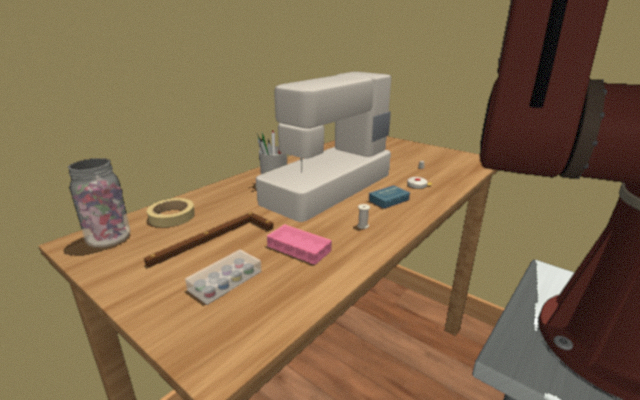

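The clear box with bobbins is at top (193,220) and scene (225,276). The pink look-alike is at top (253,227) and is not the one meant. The fence's long arm runs from top (170,168) to (262,167), with its short arm down to (258,190). I'll confirm in one crop and get rough positions.

Run:
```python
from h import *
im=cv2.imread('pics/top0.png'); cv2.imwrite('pics/crop0.png',cv2.resize(im[150:260,140:280],None,fx=5,fy=5,interpolation=cv2.INTER_CUBIC))
f=lambda u,z:print(np.round(plane('top',u,z),3).tolist())
f([(170,210),(214,208),(216,231),(172,233),(193,220)],.025)
f([(256,171),(170,171),(258,191)],.018)
f([(240,206),(262,204),(267,248),(246,250)],.022)
f([(316,241)],.048); f([(145,290),(135,90)],0)
print(vision.calibration('wrist'))
```

```text
[[0.575, 0.322, 0.025], [0.573, 0.204, 0.025], [0.512, 0.2, 0.025], [0.513, 0.317, 0.025], [0.544, 0.26, 0.025]]
[[0.668, 0.09, 0.018], [0.684, 0.323, 0.018], [0.613, 0.087, 0.018]]
[[0.575, 0.135, 0.022], [0.576, 0.077, 0.022], [0.46, 0.069, 0.022], [0.458, 0.124, 0.022]]
[[0.466, -0.058, 0.048]]
[[0.37, 0.4, 0.0], [0.94, 0.435, 0.0]]
{'fx': 321.6229296119031, 'fy': 321.6229296119031, 'cx': 321.28385151367803, 'cy': 196.2566334813919, 'k1': 0.009810027411395045, 'tool_from_camera': array([[ 1.18808124e-03, -9.48717308e-01, -3.16123484e-01,
         8.15746590e-02],
       [ 9.99999279e-01,  1.07252173e-03,  5.39537418e-04,
         2.60909927e-04],
       [-1.72819179e-04, -3.16123897e-01,  9.48717899e-01,
        -1.43182769e-01],
       [ 0.00000000e+00,  0.00000000e+00,  0.00000000e+00,
         1.00000000e+00]])}
```

View pics/crop0.png

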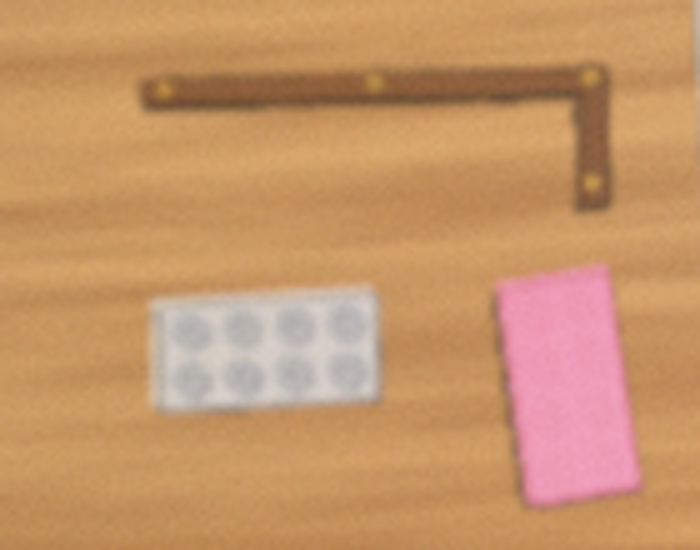

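Emit:
move_arm(
  moves="0 0 0 0.139 0; 0 0 0 0.139 0; 0 0 0 0.139 0; 1.09 -4.68 0 0 0; 1.09 -4.68 0 0 0; 1.09 -4.68 0 0 0; 1.09 -4.68 0 0 0; 1.09 -4.68 0 0 0; 1.09 -4.68 0 0 0; 1.09 -4.68 0 0 0; 1.09 -4.68 0 0 0; 1.09 -4.68 0 0 0; 1.09 -4.68 0 0 0; 1.09 -4.68 0 0 0; 1.09 -4.68 0 0 0; 1.09 -4.68 0 0 0; 1.09 -4.68 0 0 0; 1.09 -4.68 0 0 0; 1.09 -4.68 0 0 0; 1.09 -4.68 0 0 0",
)

```text
t: 2.1
eef_pos: [0.4495, 0.2026, 0.2309]
eef_rot: [180.0, 0.0, -3.0]
contact_force: [1.1, -1.4, -1.0]
grip_width: 0.0855
gripper_force: 0.0
```

Emit:
move_arm(
  moves="5 0 0 0 0; 5 0 0 0 0; 0 0 0 0 0; 0 0 0 0 0",
)

```text
t: 2.5
eef_pos: [0.5495, 0.195, 0.2295]
eef_rot: [179.9, 0.2, -3.1]
contact_force: [-0.8, -0.2, -0.3]
grip_width: 0.0853
gripper_force: 0.0
```

Run:
```python
from h import *
o=telemetry.get_obs(); print(o['t'],o['eef_pos'],o['eef_rot'])
im=vision.capture('wrist'); cv2.imwrite('pics/w1.png',im); np.save('w1.npy',{k:o[k] for k in('eef_pos','eef_rot')})
```

```text
2.5 [0.549487   0.1949932  0.22946333] [179.94892402   0.21172556  -3.08135592]
```

View pics/w1.png

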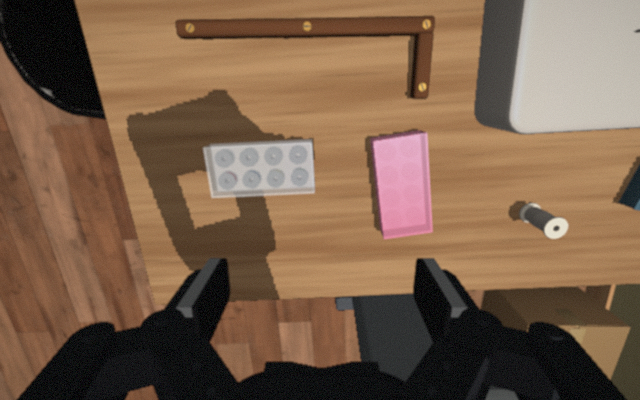

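The wrist view shows the fence's inner corner near (413,37), the clear box spanning (207..314, 140..197), and the pink box beside it at (402,185). I'll crop to read the edges.

Run:
```python
from h import *
im=cv2.imread('pics/w1.png'); cv2.imwrite('pics/crop1.png',cv2.resize(im[5:205,170:440],None,fx=2.96,fy=2.96,interpolation=cv2.INTER_CUBIC))
```

```text
(no output)
```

View pics/crop1.png

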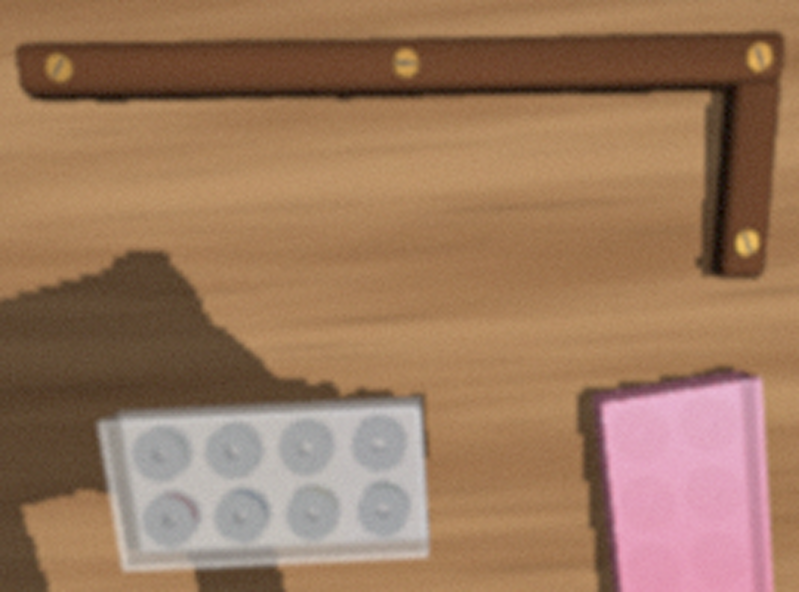

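```bash
cat > m.py <<'E'
from h import *
o=np.load('w1.npy',allow_pickle=True).item()
g=lambda u,z:plane('wrist',np.array(u)/2.96+[170,5],z,o)[:,:2]
s=g([(60,68),(406,62),(760,56),(747,242)],.018); print(s.round(4).tolist())
d=s[0]-s[2]; fy=d/np.linalg.norm(d); fx=np.array([fy[1],-fy[0]])
print('yaw',np.degrees(np.arctan2(fx[1],fx[0])))
c=s[2]-8e-3*fx+8e-3*fy
e=s[3]+8e-3*fy; print('corner',c, 'short check',(e-c)@fy)
for z in(0,.025):
    b=g([(98,422),(124,570),(429,555),(421,398)],z); print(z,b.round(4).tolist(),'fence frame',np.c_[(b-c)@fx,(b-c)@fy].round(4).tolist())
p=g([(598,400),(757,378)],.022);print('pink',np.c_[(p-c)@fx,(p-c)@fy].round(3).tolist())
E
python3 m.py
```

```text
[[0.6936, 0.3161], [0.6896, 0.2011], [0.685, 0.0837], [0.6268, 0.0851]]
yaw -2.1066836100187123
corner [0.67734616 0.09197432] short check -0.0007764254817041226
0 [[0.5729, 0.3306], [0.5115, 0.3303], [0.5114, 0.2043], [0.5757, 0.2036]] fence frame [[-0.1131, 0.2346], [-0.1745, 0.2321], [-0.17, 0.1061], [-0.1057, 0.1078]]
0.025 [[0.5769, 0.3212], [0.5196, 0.3209], [0.5194, 0.2033], [0.5794, 0.2027]] fence frame [[-0.1088, 0.2254], [-0.1661, 0.223], [-0.1619, 0.1055], [-0.1019, 0.1071]]
pink [[-0.104, 0.042], [-0.097, -0.015]]
```

Emit:
move_arm(
  moves="-3.2 -3.3 0 -0.017 0; -3.1 -3.4 0 0 0; 0 0 4.5 0 0; 0 0 4.5 0 0; 0 0 4.5 0 0; 0 0 4.5 0 0; 0 0 3 0 0; 0 0 1.5 0 0; 0 0 0.6 0 0; 0 0 0 0 0; 0 0 0 0 0",
)

```text
t: 3.65
eef_pos: [0.4914, 0.2657, 0.0025]
eef_rot: [-179.9, -0.2, -2.1]
contact_force: [1.1, -0.9, 1.0]
grip_width: 0.0851
gripper_force: 0.0
```

Run:
```python
from h import *
o=telemetry.get_obs(); print(o['t'],o['eef_pos'],o['eef_rot'],o['contact_force'])
cv2.imwrite('pics/w2.png',vision.capture('wrist'))
```

```text
3.65 [0.49138253 0.26565013 0.0024672 ] [-179.90809318   -0.20852286   -2.07639091] [ 1.10787222 -0.92767824  1.04000386]
```

View pics/w2.png

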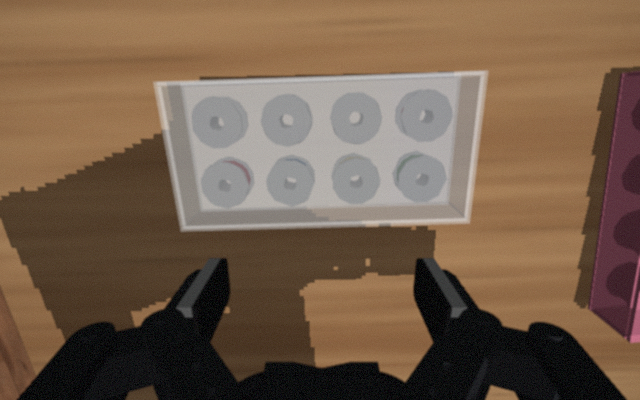

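The box is centred ahead of the open fingers, with its top corners at (155,84), (487,71), (470,221) and (182,230). I'll lower slightly and push.

Emit:
move_arm(
  moves="0 0 0.5 0 0; 1 0 0 0 0; 1 0 0 0 0; 1 0 0 0 0; 1 0 0 0 0; 1 0 0 0 0; 1 0 0 0 0; 1 0 0 0 0; 1 0 0 0 0; 1 0 0 0 0; 0.7 0 0 0 0; 0.5 0 0 0 0; 0.4 0 0 0 0; 0.2 0 0 0 0; 0 0 0 0 0; 0 0 0 0 0",
)

```text
t: 5.3
eef_pos: [0.5977, 0.2611, -0.0047]
eef_rot: [-180.0, -0.0, -2.1]
contact_force: [0.2, -0.3, -0.0]
grip_width: 0.0852
gripper_force: 0.0
```

Run:
```python
from h import *
o=telemetry.get_obs(); print(o['t'],o['eef_pos'],o['eef_rot'],o['contact_force'])
cv2.imwrite('pics/w3.png',vision.capture('wrist')); np.save('w3.npy',{k:o[k] for k in('eef_pos','eef_rot')})
```

```text
5.3 [ 0.59767948  0.26106272 -0.00469547] [-1.79997444e+02 -2.63718106e-02 -2.06800699e+00] [ 0.1581557  -0.28265496 -0.04726091]
```

View pics/w3.png

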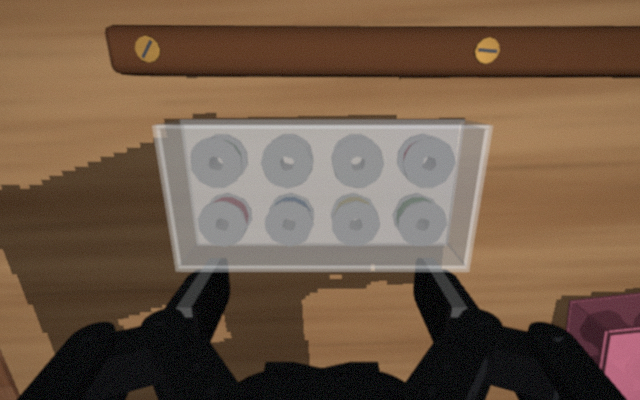

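Run:
```python
from h import *
o=np.load('w3.npy',allow_pickle=True).item()
c=np.array([.6773,.092]);fx=np.array([.9993,-.0367]);fy=np.array([.0367,.9993])
for n,u,z in(('boxtop',[(155,125),(491,125),(468,270),(178,270)],.025),('boxback0',[(182,119),(464,119)],0),('fence0',[(120,74),(600,77)],0),('fence18',[(120,74),(600,77)],.018),('screw',[(147,49),(488,50)],.018)):
    b=plane('wrist',u,z,o)[:,:2]-c; print(n,np.c_[b@fx,b@fy].round(4).tolist())
```

```text
boxtop [[-0.0161, 0.2234], [-0.0159, 0.1073], [-0.0731, 0.1069], [-0.0733, 0.2234]]
boxback0 [[-0.0162, 0.2243], [-0.016, 0.1061]]
fence0 [[0.0013, 0.2467], [0.0003, 0.0542]]
fence18 [[0.0006, 0.2362], [-0.0002, 0.0687]]
screw [[0.0086, 0.2254], [0.0085, 0.109]]
```

Everything agrees: the box is parallel, with a gap of about 16–17 mm to the long arm and its end about 106 mm from the short arm. I'll close most of the gap, retract, lift and turn for the end push.

Emit:
move_arm(
  moves="0.5 0 0 0 0; 0.5 0 0 0 0; 0.3 0 0 0 0; 0.2 0 0 0 0; 0 0 0 0 0; -1 0 0 0 0; -2 0 0 0 0; 0 0 -5 0 0.3; 0 0 -5 0 0.85; 0 0 0 -0.143 0.85; 0 0 0 -0.143 0.85; 0 0 0 -0.143 0.85; 0 0 0 -0.143 0.85; 0 0 0 -0.143 0.85; 0 0 0 -0.143 0.85; 0 0 0 -0.143 0.85; 0 0 0 -0.143 0.85; 0 0 0 -0.143 0.85; 0 0 0 -0.143 0.85; 0 0 0 -0.141 0.85",
)

```text
t: 7.35
eef_pos: [0.5817, 0.2616, 0.0952]
eef_rot: [-180.0, 0.0, 88.3]
contact_force: [0.9, -0.2, 0.2]
grip_width: 0.0125
gripper_force: 0.0
```

Emit:
move_arm(
  moves="4 3 0 0 0.85; 4 3 0 0 0.85; 2.2 1.1 0 0 0.85; 0 0 0 0 0.85; 0 0 0 0 0.85",
)

```text
t: 7.85
eef_pos: [0.6562, 0.361, 0.0947]
eef_rot: [-179.9, 0.1, 88.0]
contact_force: [0.1, 0.1, -0.8]
grip_width: 0.0127
gripper_force: 0.0
```

Run:
```python
from h import *
o=telemetry.get_obs(); print(o['t'],o['eef_pos'],o['eef_rot'],o['contact_force'],o['grip_width'])
c=np.array([.6773,.092]);fx=np.array([.9993,-.0367]);fy=np.array([.0367,.9993])
d=o['eef_pos'][:2]-c; print(d@fx,d@fy)
cv2.imwrite('pics/w4.png',vision.capture('wrist')); np.save('w4.npy',{k:o[k] for k in('eef_pos','eef_rot')})
```

```text
7.85 [0.65620438 0.3610339  0.09466633] [-1.79926395e+02  6.06292044e-02  8.80001358e+01] [ 0.10231322  0.0763904  -0.799554  ] 0.012731394702198879
-0.03095440027923365 0.26807136431699463
```

View pics/w4.png

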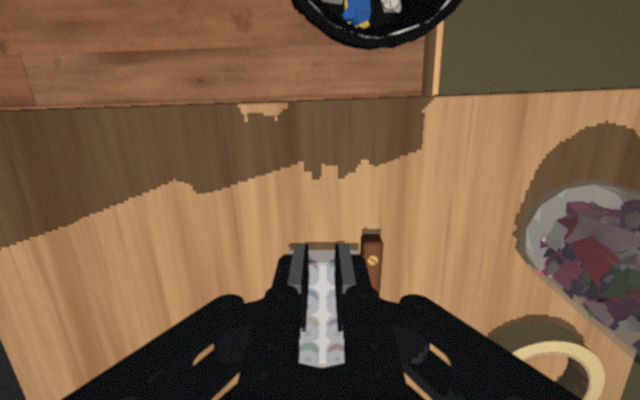

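The box end is ahead (base edge at v≈243, u≈320), with fingers centred on it and the jar well to the side at u>520. Next I descend and push along the fence.

Emit:
move_arm(
  moves="0 0 4 0 0.85; 0 0 3 0 0.85; 0 0 1.6 0 0.85; 0 0 0 0 0.85; -1.2 0 0 0 0.85; -1.2 0 0 0 0.85; -1 0 0 0 0.85; -1 0 0 0 0.85; -1 0 0 0 0.85; -1 0 0 0 0.85; -1 0 0 0 0.85; -1 0 0 0 0.85; -1 0 0 0 0.85; -1 0 0 0 0.85; -1 0 0 0 0.85; -0.7 0 0 0 0.85; -0.5 0 0 0 0.85; -0.3 0 0 0 0.85; 0 0 0 0 0.85; 0 0 0 0 0.85",
)

```text
t: 9.9
eef_pos: [0.6523, 0.2319, 0.009]
eef_rot: [-180.0, 0.0, 88.0]
contact_force: [0.8, 0.2, 0.4]
grip_width: 0.0128
gripper_force: 0.0
```

Emit:
move_arm(
  moves="-0.3 0 0 0 0.85; -0.2 0 0 0 0.85; 0 0 0 0 0.85; 0 0 0 0 0.85",
)

```text
t: 10.3
eef_pos: [0.6524, 0.2269, 0.0093]
eef_rot: [-180.0, 0.0, 87.9]
contact_force: [-0.8, -0.8, 0.3]
grip_width: 0.0129
gripper_force: 0.0
```

Emit:
move_arm(
  moves="-0.2 0 0 0 0.85; -0.15 0 0 0 0.85; 0 0 0 0 0.85; 0 0 0 0 0.85",
)

```text
t: 10.7
eef_pos: [0.6523, 0.2234, 0.0093]
eef_rot: [-180.0, 0.0, 87.9]
contact_force: [0.4, -0.2, 0.3]
grip_width: 0.0125
gripper_force: 0.0
```

Emit:
move_arm(
  moves="-0.1 0 0 0 0.85; 0 0 0 0 0.85; 0 0 0 0 0.85",
)

```text
t: 11.0
eef_pos: [0.6523, 0.2226, 0.0093]
eef_rot: [180.0, -0.0, 87.9]
contact_force: [1.1, 0.1, 0.4]
grip_width: 0.0128
gripper_force: 0.4
```

Emit:
move_arm(
  moves="-0.1 0 0 0 0.85; 0 0 0 0 0.85; 0 0 0 0 0.85",
)

```text
t: 11.3
eef_pos: [0.6526, 0.2225, 0.0096]
eef_rot: [179.9, -0.1, 87.9]
contact_force: [1.7, 4.2, -0.7]
grip_width: 0.0125
gripper_force: 2.5
```

Emit:
move_arm(
  moves="-0.1 0 0 0 0.85; 0 0 0 0 0.85; 0 0 0 0 0.85",
)

```text
t: 11.6
eef_pos: [0.6526, 0.2225, 0.0098]
eef_rot: [179.9, -0.2, 87.9]
contact_force: [0.7, 7.1, -0.9]
grip_width: 0.0128
gripper_force: 3.6
```

The box is seated against the short arm, with force rising to 7 N at the expected place. I'll retract and come round to the front for the final push toward the long arm.

Emit:
move_arm(
  moves="0.5 0 0 0 0.85; 1.7 0 0 0 0.85; 0 0 -5 0 0.85; 0 0 -5 0 0.85; -4.1 -3 0 0.143 0.85; 0 0 0 0.143 0.85; 0 0 0 0.143 0.85; 0 0 0 0.143 0.85; 0 0 0 0.143 0.85; 0 0 0 0.143 0.85; 0 0 0 0.143 0.85; 0 0 0 0.143 0.85; 0 0 0 0.143 0.85; 0 0 0 0.143 0.85; 0 0 0 0.141 0.85; 0 0 0 0 0.85; 0 0 0 0 0.85",
)

```text
t: 13.3
eef_pos: [0.6219, 0.2035, 0.1092]
eef_rot: [180.0, 0.0, -1.9]
contact_force: [0.9, -0.2, 0.3]
grip_width: 0.0132
gripper_force: 0.0
```

Run:
```python
from h import *
o=telemetry.get_obs(); print(o['t'],o['eef_pos'],o['eef_rot'],o['contact_force'],o['grip_width'])
c=np.array([.6773,.092]);fx=np.array([.9993,-.0367]);fy=np.array([.0367,.9993])
d=o['eef_pos'][:2]-c; print(d@fx,d@fy)
cv2.imwrite('pics/w5.png',vision.capture('wrist')); np.save('w5.npy',{k:o[k] for k in('eef_pos','eef_rot')})
```

```text
13.3 [0.62186902 0.20345977 0.10919508] [ 1.79961324e+02  2.32439378e-02 -1.88327970e+00] [ 0.85070336 -0.23792769  0.25989354] 0.013151131941005733
-0.05948275437084176 0.10934742857537862
```

View pics/w5.png

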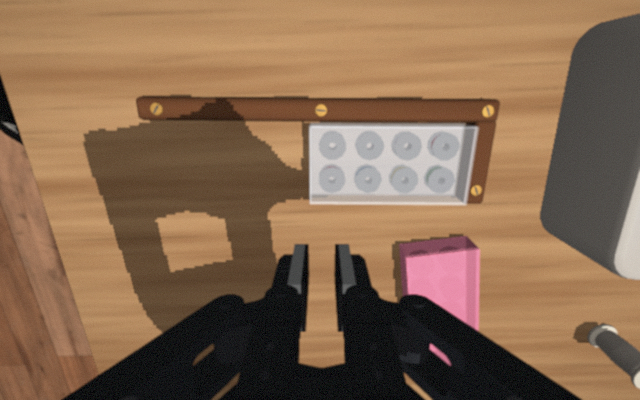

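The box at (308..478, 122..205) is nearly home, with a small gap to the long arm. I'll do the final push from the front, keeping clear of the pink box at (440,260).

Emit:
move_arm(
  moves="-3.5 3.9 0 0 0.85; 0 0 0 0 0.85; 0 0 4 0 0.85; 0 0 4 0 0.85; 0 0 2 0 0.85; 0 0 0 0 0.85; 0.6 0 0 0 0.85; 0.6 0 0 0 0.85; 0.5 0 0 0 0.85; 0.4 0 0 0 0.85; 0.2 0 0 0 0.85; 0 0 0 0 0.85; 0 0 0 0 0.85",
)

```text
t: 14.65
eef_pos: [0.6103, 0.1665, 0.0093]
eef_rot: [-180.0, -0.0, -2.1]
contact_force: [-0.5, 0.2, -0.4]
grip_width: 0.0128
gripper_force: 0.5
```

Emit:
move_arm(
  moves="0.1 0 0 0 0.85; 0 0 0 0 0.85; 0 0 0 0 0.85",
)

```text
t: 14.95
eef_pos: [0.6103, 0.1664, 0.0091]
eef_rot: [180.0, 0.1, -2.1]
contact_force: [-4.4, -0.2, 3.7]
grip_width: 0.0127
gripper_force: 2.2
```

Emit:
move_arm(
  moves="0.1 0 0 0 0.85; 0 0 0 0 0.85; 0 0 0 0 0.85",
)

```text
t: 15.25
eef_pos: [0.6104, 0.1664, 0.009]
eef_rot: [180.0, 0.3, -2.1]
contact_force: [-7.1, 0.5, 5.6]
grip_width: 0.0129
gripper_force: 3.4
```

Emit:
move_arm(
  moves="-0.4 0 0 0 0.85; -1.4 0 0 0 0.85; 0 0 -4 0 0.85; 0 0 -5 0 0.85; 0 0 -3 0 0.85; 2 0 0 0 0.85; 0 0 0 0 0.85; 0 0 0 0 0.85",
)

```text
t: 16.05
eef_pos: [0.6144, 0.1662, 0.1289]
eef_rot: [180.0, -0.0, -2.1]
contact_force: [-0.3, -0.4, -0.6]
grip_width: 0.0129
gripper_force: 0.0
```

Run:
```python
from h import *
o=telemetry.get_obs(); print(o['t'],o['eef_pos'],o['contact_force'])
im=vision.capture('wrist'); np.save('w6.npy',{k:o[k] for k in('eef_pos','eef_rot')})
cv2.imwrite('pics/w6.png',cv2.resize(im[70:270,200:460],None,fx=3,fy=3,interpolation=cv2.INTER_CUBIC))
cv2.imwrite('pics/top6.png',vision.capture('top'))
d=cv2.absdiff(cv2.imread('pics/top0.png'),cv2.imread('pics/top6.png')).max(2)
for n,(u,v,r) in dict(spool=(316,241,12),tin=(375,228,22),tape=(427,229,15)).items(): print(n,d[v-r:v+r,u-r:u+r].mean())
```

```text
16.05 [0.61444108 0.16616172 0.12894667] [-0.29100962 -0.38755616 -0.59425493]
spool 14.62326388888889
tin 14.557851239669422
tape 14.057777777777778
```

View pics/w6.png

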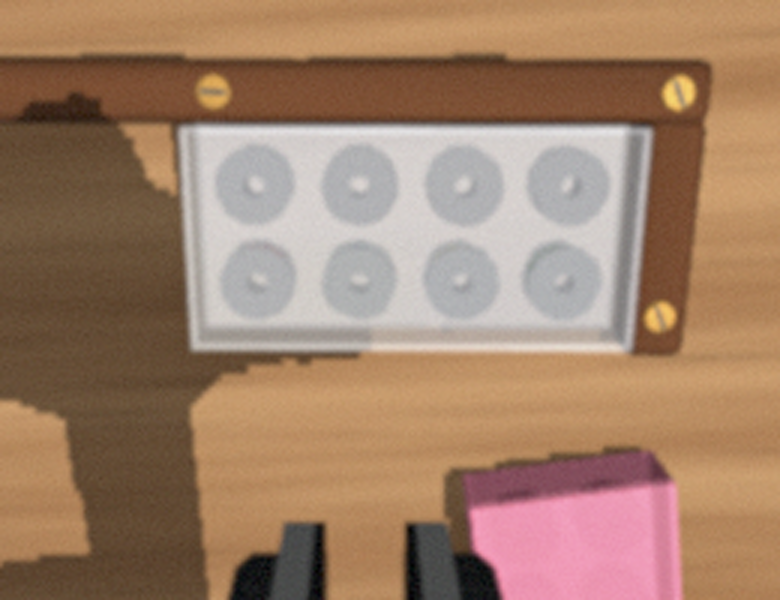

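The crop shows the box flush with both arms: back edge at (180..650,125), right end at (650,125)–(632,350). Tin, tape and spool differ from the first top view only by noise. I'll hand in.

```bash
python3 -c "
from station import job; print(job.sign_off())"
```

```text
the job is handed in; nothing more can be done
None
```

The clear bobbin box is pushed fully home against both arms of the fence, judging by the last wrist picture and the contact forces. The job was handed in at about 16 s with the tin, tape measure and spool undisturbed; sign-off returned no verdict.

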